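# Point out the signed-out socket, then shut the drawer

### The job

The socket drawer of the red tool chest stands open, and in one well a flat round tally lies in place of the socket that has been signed out. Point straight down at the tally, with the fingertips about a finger's breadth above it and touching neither it nor the sockets, and hold still there for two seconds so that the mechanic sees which place is empty; then push the drawer fully shut with the fingers, without slamming it. Take nothing out of the drawer and leave the things on the bench where they are.

Things in the scene. Friction and masses are not known exactly. Their poses are not given: they have to be found in the camera images.
- chest_front (a point): top front edge, in the middle, of a red steel tool chest 300 deep (x) x 430 wide (y) x 156 mm high, fixed on the bench with its two drawers facing the robot; this point is 156 mm above the bench, in the front plane of its shell. x points to the chest's back, along the drawers' travel, z up. The lower drawer is shut and does not move.
- drawer (a joint): how far the chest's top drawer has been pushed in, in m: 0 = standing open as found (it opens no further), 0.16 = fully shut, on its stop; it moves along the chest's own x, takes about 3 N with a little damping, has no spring or latch, and stays where it is left.
- drawer_pull (a point): middle of the face of the top drawer's aluminium pull, the foremost part of the drawer front, 139 mm above the bench; x points into the drawer, z up. The face is 400 mm wide (y), 16 high, 14 proud of the red front panel, which spans 52 mm below to 10 above this point. The chest's top is 17 mm above it. Shut, it lies 22 mm in front of chest_front, as found 182 mm.
- tray (a point): middle of the row of six wells in the drawer's black foam, at the foam's upper face, 108 mm above the bench, 72 mm behind the pull's face; x into the drawer, y along the row. Wells 36 mm wide, 14 deep, at own y = +-28, +-84, +-140 mm. The drawer front rises 41 mm above the foam; a fixed ratchet and extension bar lie 50 to 120 mm behind the row, up to 20 mm above it.
- tally: flat round metal tool tally, 32 mm across, 3 mm thick, 20 g, with a small hole near its rim, lying flat on the bottom of the one well that has no socket in it. Origin at the centre of its underside (14 mm below the foam's upper face), z up. Loose.
- socket_1: steel hexagon socket, 26 mm in diameter, 38 mm tall, standing loose in one of the wells, square drive hole up, its top 24 mm above the foam. Origin at the centre of its underside, z up.
- socket_2: steel hexagon socket, 27.5 mm in diameter, 38 mm tall, standing loose in one of the wells, square drive hole up, its top 24 mm above the foam. Origin at the centre of its underside, z up.
- socket_3: steel hexagon socket, 29 mm in diameter, 39 mm tall, standing loose in one of the wells, square drive hole up, its top 25 mm above the foam. Origin at the centre of its underside, z up.
- socket_4: steel hexagon socket, 30.5 mm in diameter, 40 mm tall, standing loose in one of the wells, square drive hole up, its top 26 mm above the foam. Origin at the centre of its underside, z up.
- socket_5: steel hexagon socket, 32 mm in diameter, 41 mm tall, standing loose in one of the wells, square drive hole up, its top 27 mm above the foam. Origin at the centre of its underside, z up.
- oil: black oil bottle, 48 mm in diameter, 135 mm tall, standing on the bench to the right of the open drawer. Origin at the centre of its underside. Not part of the job.
- spanner: open-ended spanner, 190 mm long, lying on the bench to the left of the open drawer, along its own x. Not part of the job.
- bb_shell: steel bottom-bracket shell, an upright tube 40 mm in diameter and 68 mm tall, standing on the bench to the left of the open drawer. Origin at the centre of its lower end. Not part of the job.

How it is judged (in metres and radians):
On the way, in this order (a step that is already met when the one before it is completed fails the run):
1. the tool points straight down at the tally, close above it, and holds still there (horizontal distance between the grasp point and tally below 0.015 m and z of the grasp point in the frame of tray between 0.01 and 0.058 m and angle between the grasp point's own z axis and vertical above 2.6 rad and value of joint drawer below 0.05 m), for 1.5 s.
2. the drawer is pushed fully shut (value of joint drawer above 0.155 m), for 0.2 s.
At the end, for the whole second after the job is handed in: The drawer is shut to within 5 mm, and the tally and the five sockets are still in their wells, upright or flat as they were (value of joint drawer above 0.155 m and z of each of socket_1, socket_2, socket_3, socket_4, socket_5, tally in the frame of tray below -0.008 m and angle between each of socket_1, socket_2, socket_3, socket_4, socket_5, tally's own z axis and vertical below 0.35 rad); the robot touches nothing.
It fails at once if the arm or fingers touch the tally or a socket (contact force between any of the fingers, the arm and socket_1 above 0.5 N or contact force between any of the fingers, the arm and socket_2 above 0.5 N or contact force between any of the fingers, the arm and socket_3 above 0.5 N or contact force between any of the fingers, the arm and socket_4 above 0.5 N or contact force between any of the fingers, the arm and socket_5 above 0.5 N or contact force between any of the fingers, the arm and tally above 0.5 N).
It fails at once if the tally or a socket is lifted, or comes out of its well (z of any of socket_1, socket_2, socket_3, socket_4, socket_5, tally in the frame of tray above -0.004 m).
It fails at once if the drawer is slammed (faster than 0.5 m/s) (velocity of joint drawer above 0.5 m/s).
It fails at once if a thing on the bench is moved by more than 15 mm (distance of any of oil, spanner, bb_shell from where it was at the start of the episode above 0.015 m).
It also fails if it takes over 45 s, if anything falls off the work surface, if the arm or the gripper's body presses on something with over 40 N, if the wrist force passes 120 N, or if a joint passes its speed limit or range.

### The arm

A 6-joint arm with a two-finger parallel gripper is mounted at the origin on the work surface. World frame = base frame: x ahead of the robot, y to its left, z up, the work surface at z = 0. Lengths are in mm, angles in rad, forces in N, time in s.
With the tool pointing down it reaches from about 275 to 825 mm from the base axis. Payload 4.9 kg.
Tool frame: the origin (TCP) lies between the finger pads, 19 mm behind the fingertips; this is the grasp point; z points along the fingers, y is the line along which they close (so a half turn about z gives the same grasp; the last joint's range is limited). The gripper opens to 85 mm and grips with 20 to 120 N. Pads are 22 mm wide; open, the fingers measure 114 mm over their backs; the gripper's body (76 mm by 85 mm) begins 54 mm behind the grasp point. The pads swing forward as they close: fully open they stand 13 mm farther back than shut.
Start: joints at [-1.386, 0.326, -0.193, 1.052, 0, 1.437], TCP at [172.397, -522.301, 249.981] pointing down, gripper open.
Joint ranges: [-2.65, 2.65], [-0.97, 1.79], [-1.3, 1.35], [-1.93, 2.1], [-1.47, 1.37], [-3.14, 3.14]. Speed limits (rad/s): [2.57, 2.57, 3.14, 3.14, 3.14, 3.14].

### API

Orientations are given as a unit quaternion [w, x, y, z].
In Python, from workcell import telemetry, eyes, job gives the robot as it stands.
- The arm moves only by the tool step_arm, never from a script. Its argument "commands" is a list of rows, each a list of 7 numbers: the shift along the tool's x, y, z in units of 40 mm (1.0 is 40 mm), then the turn, a rotation vector about the tool's x, y, z in units of 5 degrees (1.0 is 5 degrees), then the opening, from 0 (shut) to 1 (fully open). In form: [[dx, dy, dz, rx, ry, rz, jaw], ...]. A call has 1 to 5 rows; each row is the pose to reach, as a shift and turn from the pose commanded when the call began, along the tool's axes at that moment; what a row does not reach only later rows make up. A row lasts 1/12 s, in which the tool goes at most 41.7 mm and 7.16 degrees, less where a joint would pass 70% of its speed; a pose out of reach is approached as far as the arm can. A call with a gripper value outside its range is refused whole. The fingers move at their own pace and stop on an object; "force" is the grip in N (left out, the last holds). Time passes only in rows, so rows that repeat a pose let the fingers close. It gives the time, the measured TCP pose, the force, the opening and the grip force at its end, in the units of the state.
- telemetry.observe(): the state, without advancing time (a new reading comes with each control period).
- eyes.read_camera(name): name is "scene" or "top"; returns a dict with "image" (400x640x3 uint8, red, green, blue), "K" (3x3 intrinsics, pixels), "world_to_cam" (4x4, takes a point from world to camera coordinates). Camera axes: x right, y up, looking along -z (the intrinsics and any distortion apply to the point x, -y, -z); pixel columns grow to the right and rows downward; lengths in mm; the calibration is good to about 2 mm. A picture is of the moment at which its call begins. There is no depth.
- job.close_job(): hands the job in; it is judged then, once.
Trained networks look in the newest picture that a camera, given by its name, has taken for a name from the list of things; names that differ only in an ending like _2 or _b are one class to them, and where a whole thing is asked for, a point or a joint stands for the part that bears it (a point fixed in the world has none). Each returns a list of dicts, best first, with "confidence" (0 to 1); they miss things now and then, are a little off and sometimes report something else, mostly with a low value. They report only what shows in the picture. A call takes as long as a camera call.
- eyes.boxes_of(label, camera): "rect" ([centre column, centre row, width, height] as shares, 0 to 1, of the picture: columns of its width, rows of its height, round what is visible of it).
- eyes.masks_of(label, camera): "region" (400x640 bool, what is visible of it) and "rect" ([centre column, centre row, width, height] as shares, 0 to 1, of the picture: columns of its width, rows of its height, round what is visible of it).
- eyes.spot_point(label, camera): "at" ([column, row] as shares, 0 to 1, of the picture: columns of its width, rows of its height: a listed point, or the origin of a listed thing).
The state is a dict: "time": time; "joints": joint angles; "qvel": joint speeds; "tau": joint torques, N m; "position": TCP position; "tcp_rot": TCP orientation; "ft_force": force on the tool from outside, world axes, zero at the start; "wrist_torque": the same for the moment, N m; "width": finger opening in mm; "grip_force": force on a finger pad.
Only numpy, scipy, OpenCV 4.12 (cv2) and the standard library are available. Lean on these libraries where they do the work, as an engineer would, in place of code of your own. Each camera call takes 0.05 s, during which the arm holds its last target. There are 200 camera calls.

## Working session

There is one attempt and no reset: what is moved stays moved. The work goes in short steps, Python scripts to look and compute and a tool call to move; the robot and the scene stay as the last step left them, time stands still between calls to the robot, and variables do not carry over. Pictures are saved under pics/ and viewed, at most 10 in all, crops included, and the job is handed in when it is done.

Besides the shell and the picture viewer there is one more tool, called after "Request:" as name(argument=value, ...), one argument or row to a line, values as JSON. step_arm: Moves the arm, as the interface text tells. Its arguments: {"type":"object","properties":{"commands":{"type":"array"},"force":{"type":"number"}},"required":["commands"]}

```bash
mkdir -p pics; cat > h.py <<'E'
import numpy as np, cv2
from workcell import telemetry, eyes, job
def cam(n):
    c=eyes.read_camera(n); return c['image'],np.array(c['K']),np.array(c['world_to_cam'])
def P(K,W):
    return K@np.diag([1,-1,-1])@W[:3]
def tri(P1,u1,P2,u2):
    X=cv2.triangulatePoints(P1,P2,np.array(u1,float).reshape(2,1),np.array(u2,float).reshape(2,1))[:,0]; return X[:3]/X[3]
def atz(Pm,u,z):
    A=Pm[:,:2]; b=Pm[:,2]*z+Pm[:,3]
    M=np.c_[A,-np.array([u[0],u[1],1.])]; return np.linalg.solve(M,-b)[:2]
E
cat > look.py <<'E'
from h import *
S={}
for n in('scene','top'):
    im,K,W=cam(n); cv2.imwrite(f'pics/{n}0.png',im[:,:,::-1]); S[n]=P(K,W)
    np.save(n+'.npy',S[n])
R={}
for l in('chest_front','drawer_pull','tray','tally','socket_1','oil','bb_shell','spanner'):
    for n in S:
        r=[(np.array(d['at'])*[640,400],d['confidence']) for d in eyes.spot_point(l,n)]
        R[l,n]=r; print(l,n,[(a.round(1).tolist(),round(c,2)) for a,c in r])
    if R[l,'scene'] and R[l,'top']: print('   ',tri(S['scene'],R[l,'scene'][0][0],S['top'],R[l,'top'][0][0]).round(1))
print(telemetry.observe())
E
python3 look.py
```

```text
chest_front scene [([275.6, 202.1], 0.88), ([430.7, 254.8], 0.17)]
chest_front top [([346.7, 175.6], 0.85)]
    [657.  -35.7 142.3]
drawer_pull scene [([326.1, 158.4], 0.79), ([396.2, 258.5], 0.3)]
drawer_pull top [([349.3, 254.2], 0.83)]
    [477.3 -31.3 135.3]
tray scene [([304.5, 181.0], 0.61)]
tray top [([345.2, 223.4], 0.75), ([354.2, 220.8], 0.75), ([349.8, 255.8], 0.43)]
    [552.2 -32.4 118.2]
tally scene [([297.5, 180.0], 0.43)]
tally top [([357.0, 220.7], 0.6)]
    [555.9 -56.2 108.4]
socket_1 scene [([354.5, 214.2], 0.72), ([337.6, 201.8], 0.69), ([315.0, 191.4], 0.68), ([264.7, 162.3], 0.47), ([277.7, 170.5], 0.43)]
socket_1 top [([308.2, 224.2], 0.6), ([337.9, 225.0], 0.58), ([384.2, 217.5], 0.45), ([407.3, 221.7], 0.45), ([288.2, 227.1], 0.45)]
    [542.1  83.   69.9]
oil scene [([232.7, 153.0], 0.64)]
oil top [([456.1, 233.1], 0.85)]
    [ 529.  -316.    10.9]
bb_shell scene [([393.3, 255.5], 0.92), ([294.0, 178.5], 0.37)]
bb_shell top [([246.3, 230.5], 0.55)]
    [542.6 223.9  13.4]
spanner scene [([431.1, 258.4], 0.77), ([305.6, 181.4], 0.75), ([277.5, 169.5], 0.23)]
spanner top [([216.4, 256.6], 0.73)]
    [480.1 301.8  -5.5]
{'time': 0.9, 'joints': array([-1.38614798e+00,  3.26186581e-01, -1.92603471e-01,  1.05197097e+00,
        4.23685588e-05,  1.43658262e+00]), 'qvel': array([-1.25078458e-03, -2.93399355e-04,  3.69805429e-05,  1.42964776e-04,
        5.68540958e-04,  1.93993824e-03]), 'tau': array([-7.11317225e-04, -4.43314183e+01,  2.62761265e+01,  9.52870687e-04,
       -1.24896374e-04, -2.95802742e-07]), 'position': array([ 172.4380548 , -522.29974716,  249.98683038]), 'tcp_rot': array([1.71122642e-05, 9.87317771e-01, 1.58756475e-01, 2.16226338e-05]), 'ft_force': array([ 0.324447  ,  0.8691456 , -0.81366556]), 'wrist_torque': array([ 0.0678162 ,  0.0800549 , -0.03971245]), 'grip_force': 0.0, 'width': 85.53005386081325}
```

```bash
python3 - <<'E'
import cv2
a=cv2.imread('pics/scene0.png')[120:300,210:470]; b=cv2.imread('pics/top0.png')[150:300,200:470]
cv2.imwrite('pics/sc.png',cv2.resize(a,None,fx=3,fy=3,interpolation=2)); cv2.imwrite('pics/tc.png',cv2.resize(b,None,fx=2.96,fy=2.96,interpolation=2))
E
```

```text
(no output)
```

View pics/sc.png

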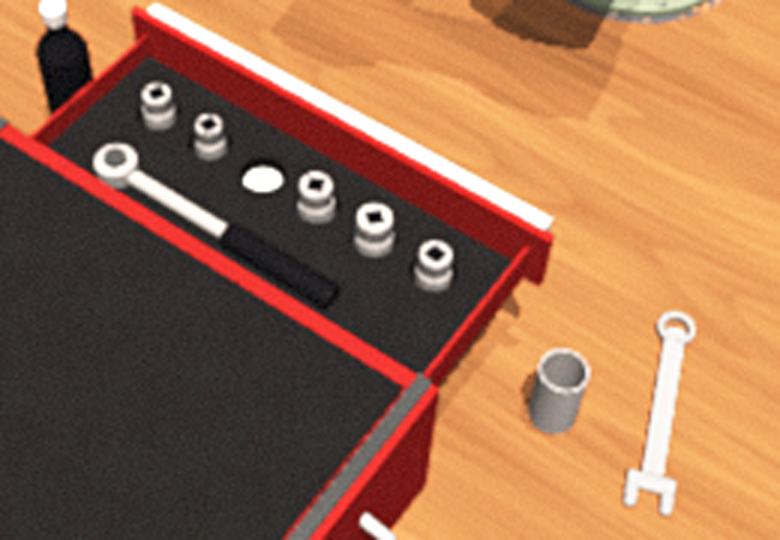

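View pics/tc.png

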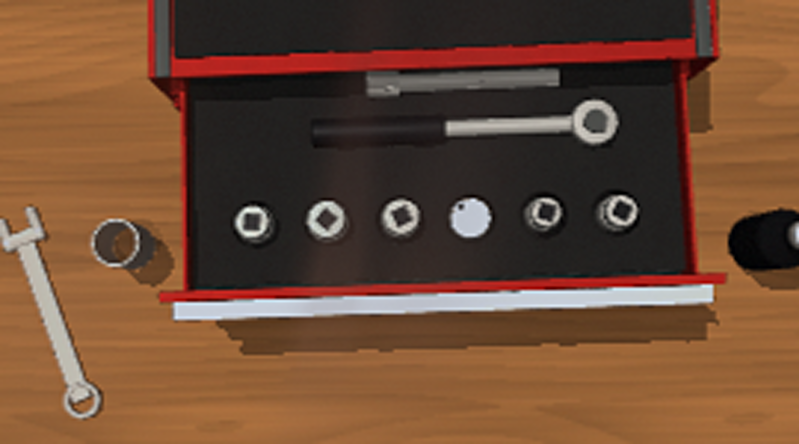

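The scene view shows five standing sockets, with the tally as a bright disc at about (297.7, 179.3). In the top view the tally is at about (358.8, 223.6), third from the right, and the pull's front edge runs (258.4, 258.1)–(440.9, 251.7). The oil stands at the right, the shell and spanner at the left. Next I'll measure the tally blob and the pull line.

```bash
cat > m.py <<'E'
from h import *
S=np.load('scene.npy');T=np.load('top.npy')
def blob(f,c,r=9):
    g=cv2.cvtColor(cv2.imread(f),cv2.COLOR_BGR2GRAY).astype(float)
    x,y=int(c[0]),int(c[1]); w=g[y-r:y+r+1,x-r:x+r+1]; m=(w>140).astype(np.uint8)
    n,l,s,ce=cv2.connectedComponentsWithStats(m); k=1+np.argmax(s[1:,4]); return ce[k]+[x-r,y-r]+.0,s[k].tolist()
a,sa=blob('pics/scene0.png',(297,179)); b,sb=blob('pics/top0.png',(359,223)); print(a,sa,b,sb)
print('tally',tri(S,a,T,b).round(1),'top@97',atz(T,b,97).round(1),'scene@97',atz(S,a,97).round(1))
e=[atz(T,p,147) for p in((258.4,258.1),(440.9,251.7))]
d=e[0]-e[1]; print('pull ends',np.round(e,1),np.linalg.norm(d),'mid',(e[0]+e[1])/2,'yaw',np.arctan2(-d[0],d[1]))
# sockets: top rim positions from top-crop, z=133, vs scene
tc=[(253,220),(326,217),(400,215),(545,212),(621,211)]; sc=[(436,253),(375,217),(317,184),(208,123),(157,94)]
for t,s in zip(tc,sc):
    t=np.array(t)/2.96+[200,150]; s=np.array(s)/3+[210,120]; print(tri(S,s,T,t).round(1),atz(T,t,133).round(1))
print('chest',atz(T,np.array((150,75))/2.96+[200,150],156),atz(T,np.array((715,52))/2.96+[200,150],156))
from scipy.spatial.transform import Rotation as R
s=telemetry.observe();q=s['tcp_rot'];print(R.from_quat(q,scalar_first=True).as_matrix().round(3))
E
python3 m.py
```

```text
[297.11235955 179.42696629] [3, 5, 13, 9, 89] [358.65891473 223.24806202] [3, 3, 13, 13, 129]
tally [550.8 -61.  102. ] top@97 [551.1 -61.3] scene@97 [547.7 -63.7]
pull ends [[ 475.4  164.9]
 [ 481.6 -234.5]] 399.39117674379196 mid [478.48823692 -34.80835049] yaw 0.015534935389414506
[548.4 107.7 134.4] [549.6 106.1]
[549.6  51.4 136.7] [550.7  50.4]
[550.1  -4.8 135.9] [551.   -5.9]
[ 550.9 -115.7  133.5] [ 550.9 -115.8]
[ 550.3 -173.1  130.5] [ 550.5 -173.1]
chest [659.1729507  180.46198396] [ 666.27521651 -243.75174675]
[[ 0.95   0.313  0.   ]
 [ 0.313 -0.95  -0.   ]
 [ 0.     0.    -1.   ]]
```

Request:
step_arm(
  commands=[
    [0.8,-0.5,0,0.7,0,0,0],
    [1.7,-1.1,0,0,0,1.4,0],
    [2.5,-1.6,0,0,0,2.1,0],
    [3.4,-2.1,0,0,0,2.8,0],
    [4.2,-2.7,0,0,0,3.46,0],
  ],
  force=30,
)

```text
time: 1.32
position: [299.2, -365.9, 249.9]
tcp_rot: [0.0, 1.0, 0.007, 0.0]
ft_force: [1.5, -0.2, 0.6]
width: 25.6
grip_force: 0.0
```

Request:
step_arm(
  commands=[
    [0.6,-0.75,0,0,0,0,0],
    [1.2,-1.5,0,0,0,0,0],
    [1.8,-2.2,0,0,0,0,0],
    [2.4,-2.9,0,0,0,0,0],
    [3.0,-3.6,0,0,0,0,0],
  ],
)

```text
time: 1.73
position: [416.6, -219.5, 250.3]
tcp_rot: [0.0, 1.0, 0.008, 0.0]
ft_force: [0.3, -0.3, 0.7]
width: -0.1
grip_force: 0.0
```

Request:
step_arm(
  commands=[
    [0.6,-0.75,0,0,0,0,0],
    [1.2,-1.5,0,0,0,0,0],
    [1.8,-2.2,0,0,0,0,0],
    [2.5,-2.9,0,0,0,0,0],
    [3.0,-3.5,0,0,0,0,0],
  ],
)

```text
time: 2.15
position: [535.1, -77.0, 250.2]
tcp_rot: [0.0, 1.0, 0.009, 0.001]
ft_force: [0.6, -1.5, 0.2]
width: -0.1
grip_force: 0.0
```

Request:
step_arm(
  commands=[
    [0.2,-0.25,0,0,0,0,0],
    [0.4,-0.44,0,0,0,0,0],
    [0.4,-0.44,0,0,0,0,0],
  ],
)

```text
time: 2.4
position: [549.7, -60.4, 249.8]
tcp_rot: [-0.0, 1.0, 0.009, 0.0]
ft_force: [1.3, 0.0, -0.1]
width: 0.3
grip_force: 0.0
```

Request:
step_arm(
  commands=[
    [0.03,0.01,0.6,0,0,0,0],
    [0.03,0.01,1.2,0,0,0,0],
    [0.03,0.01,1.75,0,0,0,0],
    [0.03,0.01,1.75,0,0,0,0],
  ],
)

```text
time: 2.73
position: [546.4, -62.5, 176.0]
tcp_rot: [-0.001, 1.0, 0.007, -0.004]
ft_force: [-1.5, 0.4, -0.7]
width: -0.2
grip_force: 0.0
```

```bash
python3 - <<'E'
from h import *
a=cam('scene')[0][120:300,210:470,::-1]
b=cam('top')[0][150:300,200:470,::-1]
cv2.imwrite('pics/1.png',cv2.resize(a,None,fx=3,fy=3,interpolation=2))
print(telemetry.observe()['position'])
E
```

```text
[549.01896637 -62.69569576 179.92333488]
```

View pics/1.png

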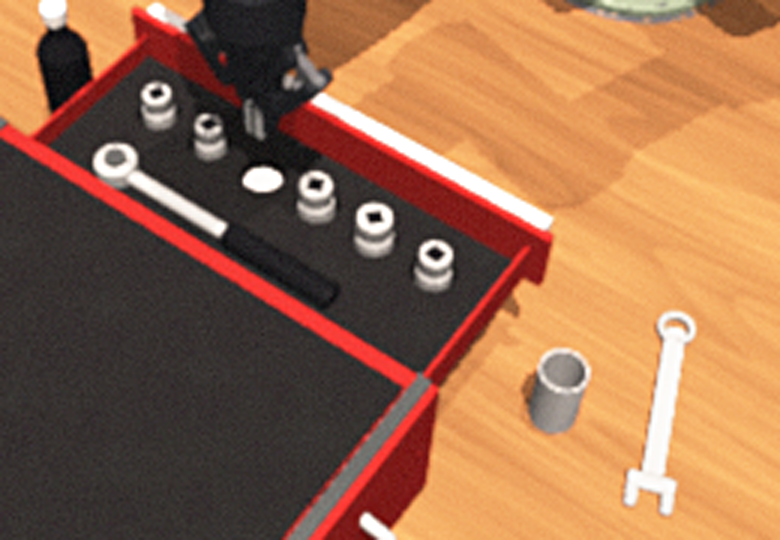

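The closed fingertips show at crop (257, 135), i.e. pixel (295.7, 165), just above the tally disc at (263, 180), and everything else is unchanged. I'll check the tip projection, then go down.

```bash
python3 - <<'E'
from h import *
S=np.load('scene.npy')
for z in(161,155,148):
    u=S@[549,-62.7,z,1]; print(z,(u[:2]/u[2]-[210,120])*3)
E
```

```text
161 [258.59309141 128.8296782 ]
155 [258.85733009 133.81719274]
148 [259.16262965 139.57973295]
```

Request:
step_arm(
  commands=[
    [0.03,-0.04,0.3,0,0,0,0],
    [0.03,-0.04,0.6,0,0,0,0],
    [0.03,-0.04,0.9,0,0,0,0],
    [0.03,-0.04,0.9,0,0,0,0],
    [0.03,-0.04,0.9,0,0,0,0],
  ],
)

```text
time: 3.25
position: [551.7, -60.6, 145.3]
tcp_rot: [0.0, 1.0, 0.008, 0.0]
ft_force: [0.9, -0.1, 0.5]
width: -0.3
grip_force: 0.0
```

Request:
step_arm(
  commands=[
    [0,0,0.12,0,0,0,0],
    [0,0,0.12,0,0,0,0],
    [0,0,0.12,0,0,0,0],
    [0,0,0.12,0,0,0,0],
    [0,0,0.12,0,0,0,0],
  ],
)

```text
time: 3.67
position: [551.5, -60.0, 139.6]
tcp_rot: [0.0, 1.0, 0.008, 0.0]
ft_force: [0.4, -0.2, -0.8]
width: 0.1
grip_force: 0.0
```

Request:
step_arm(
  commands=[
    [0,0,0,0,0,0,0],
    [0,0,0,0,0,0,0],
    [0,0,0,0,0,0,0],
    [0,0,0,0,0,0,0],
    [0,0,0,0,0,0,0],
  ],
)

```text
time: 4.08
position: [551.3, -60.0, 139.2]
tcp_rot: [-0.0, 1.0, 0.008, -0.0]
ft_force: [-0.1, -0.1, -0.3]
width: 0.3
grip_force: 0.0
```

Request:
step_arm(
  commands=[
    [0,0,0,0,0,0,0],
    [0,0,0,0,0,0,0],
    [0,0,0,0,0,0,0],
    [0,0,0,0,0,0,0],
    [0,0,0,0,0,0,0],
  ],
)

```text
time: 4.5
position: [551.3, -60.0, 139.2]
tcp_rot: [-0.0, 1.0, 0.008, -0.0]
ft_force: [0.0, 0.5, -0.2]
width: 0.1
grip_force: 0.0
```

Request:
step_arm(
  commands=[
    [0,0,0,0,0,0,0],
    [0,0,0,0,0,0,0],
    [0,0,0,0,0,0,0],
    [0,0,0,0,0,0,0],
    [0,0,0,0,0,0,0],
  ],
)

```text
time: 4.92
position: [551.3, -60.0, 139.2]
tcp_rot: [-0.0, 1.0, 0.008, -0.0]
ft_force: [0.1, 0.2, 0.0]
width: 0.3
grip_force: 0.0
```

Request:
step_arm(
  commands=[
    [0,0,0,0,0,0,0],
    [0,0,0,0,0,0,0],
    [0,0,0,0,0,0,0],
    [0,0,0,0,0,0,0],
    [0,0,0,0,0,0,0],
  ],
)

```text
time: 5.33
position: [551.3, -60.0, 139.2]
tcp_rot: [-0.0, 1.0, 0.008, 0.0]
ft_force: [-0.4, -0.2, -0.9]
width: -0.1
grip_force: 0.0
```

Request:
step_arm(
  commands=[
    [0,0,0,0,0,0,0],
    [0,0,0,0,0,0,0],
    [0,0,0,0,0,0,0],
    [0,0,0,0,0,0,0],
    [0,0,0,0,0,0,0],
  ],
)

```text
time: 5.75
position: [551.4, -60.0, 139.2]
tcp_rot: [-0.0, 1.0, 0.008, 0.0]
ft_force: [0.1, 0.3, -0.4]
width: -0.1
grip_force: 0.0
```

Request:
step_arm(
  commands=[
    [0,0,0,0,0,0,0],
    [0,0,0,0,0,0,0],
    [0,0,0,0,0,0,0],
    [0,0,0,0,0,0,0],
    [0,0,0,0,0,0,0],
  ],
)

```text
time: 6.17
position: [551.3, -60.0, 139.2]
tcp_rot: [0.0, 1.0, 0.008, -0.0]
ft_force: [0.3, 0.7, 0.9]
width: 0.3
grip_force: 0.0
```

```bash
python3 - <<'E'
from h import *
a=cam('scene')[0][120:300,210:470,::-1]
cv2.imwrite('pics/2.png',cv2.resize(a,None,fx=3,fy=3,interpolation=2))
s=telemetry.observe();print(s['position'],s['time'],s['tcp_rot'])
E
```

```text
[551.32768798 -59.95128025 139.16661253] 6.2167 [-1.56309573e-05  9.99964469e-01  8.42969532e-03 -2.70319915e-05]
```

View pics/2.png

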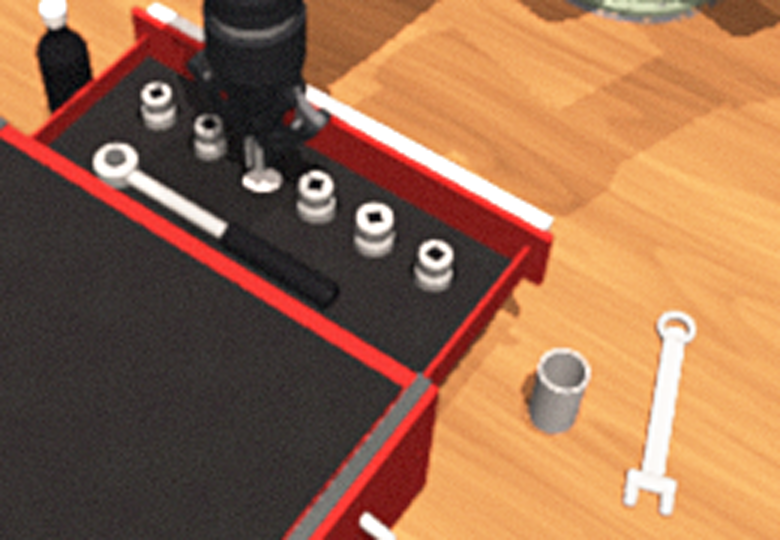

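The fingertips hang over the middle of the tally at crop (258, 172), clear of all sockets, and the hold lasted more than 2 s. Now up, back and down in front of the pull.

Request:
step_arm(
  commands=[
    [0,0,-0.5,0,0,0,0],
    [0,0,-1.2,0,0,0,0],
    [0,0,-2,0,0,0,0],
    [0,0,-2,0,0,0,0],
  ],
)

```text
time: 6.55
position: [554.5, -60.7, 225.1]
tcp_rot: [0.001, 1.0, 0.008, 0.004]
ft_force: [0.6, -0.7, 0.4]
width: 0.1
grip_force: 0.0
```

Request:
step_arm(
  commands=[
    [-0.8,-0.15,0,0,0,0,0],
    [-1.7,-0.3,0,0,0,0,0],
    [-2.5,-0.5,0,0,0,0,0],
    [-3.1,-0.65,0,0,0,0,0],
    [-3.1,-0.65,0,0,0,0,0],
  ],
)

```text
time: 6.97
position: [421.6, -34.5, 218.4]
tcp_rot: [-0.001, 1.0, 0.009, -0.002]
ft_force: [-0.8, 0.4, -1.0]
width: -0.2
grip_force: 0.0
```

Request:
step_arm(
  commands=[
    [0,0,0.6,0,0,0,0],
    [0,0,1.2,0,0,0,0],
    [0,0,1.8,0,0,0,0],
    [0,0,2.0,0,0,0,0],
    [0,0,2.0,0,0,0,0],
  ],
)

```text
time: 7.38
position: [425.7, -35.7, 137.5]
tcp_rot: [-0.001, 1.0, 0.008, -0.002]
ft_force: [0.2, 0.5, -0.3]
width: -0.2
grip_force: 0.0
```

Request:
step_arm(
  commands=[
    [0.25,0,0,0,0,0,0],
    [0.5,0,0,0,0,0,0],
    [0.75,0,0,0,0,0,0],
    [0.95,0,0,0,0,0,0],
    [1.1,0,0,0,0,0,0],
  ],
)

```text
time: 7.8
position: [472.0, -35.5, 139.7]
tcp_rot: [0.0, 1.0, 0.009, -0.0]
ft_force: [-3.7, -0.6, 1.4]
width: 0.0
grip_force: 1.9
```

Request:
step_arm(
  commands=[
    [0.15,0,0,0,0,0,0],
    [0.3,0,0,0,0,0,0],
    [0.45,0,0,0,0,0,0],
    [0.6,0,0,0,0,0,0],
    [0.8,0,0,0,0,0,0],
  ],
)

```text
time: 8.22
position: [502.7, -34.8, 139.1]
tcp_rot: [0.0, 1.0, 0.008, -0.001]
ft_force: [-3.7, -0.8, 2.8]
width: -0.1
grip_force: 2.0
```

```bash
python3 - <<'E'
from h import *
a=cam('top')[0][130:300,200:470,::-1]
cv2.imwrite('pics/3.png',cv2.resize(a,None,fx=2.96,fy=2.96,interpolation=2))
s=telemetry.observe();print(s['position'],s['ft_force'])
E
```

```text
[505.22041727 -34.86610396 139.35172023] [ 2.15507281 -0.41932063  0.78561495]
```

View pics/3.png

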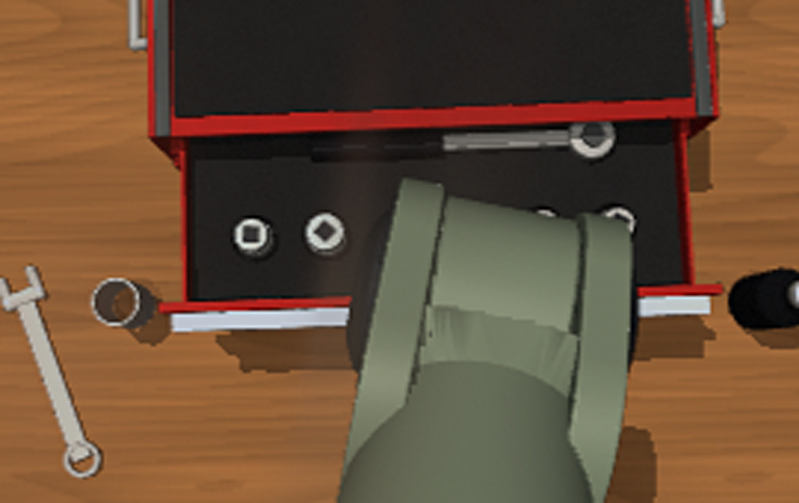

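The top view shows the drawer about 40 mm in, with its front at row ~320 of the crop. The sockets are upright and the bench things unmoved, so I keep pushing.

Request:
step_arm(
  commands=[
    [0.2,0,0,0,0,0,0],
    [0.4,0,0,0,0,0,0],
    [0.6,0,0,0,0,0,0],
    [0.8,0,0,0,0,0,0],
    [1.0,0,0,0,0,0,0],
  ],
)

```text
time: 8.68
position: [543.4, -33.9, 138.9]
tcp_rot: [-0.0, 1.0, 0.008, -0.0]
ft_force: [-4.3, -0.6, 0.5]
width: -0.2
grip_force: 1.8
```

Request:
step_arm(
  commands=[
    [0.2,0,0,0,0,0,0],
    [0.4,0,0,0,0,0,0],
    [0.6,0,0,0,0,0,0],
    [0.8,0,0,0,0,0,0],
    [1.0,0,0,0,0,0,0],
  ],
)

```text
time: 9.1
position: [583.5, -33.3, 138.9]
tcp_rot: [-0.0, 1.0, 0.008, -0.0]
ft_force: [-3.2, -0.0, -0.9]
width: -0.3
grip_force: 1.8
```

Request:
step_arm(
  commands=[
    [0.2,0,0,0,0,0,0],
    [0.4,0,0,0,0,0,0],
    [0.55,0,0,0,0,0,0],
    [0.7,0,0,0,0,0,0],
    [0.8,0,0,0,0,0,0],
  ],
)

```text
time: 9.52
position: [616.0, -32.9, 139.2]
tcp_rot: [0.0, 1.0, 0.008, 0.0]
ft_force: [-1.9, -0.4, -1.9]
width: 0.0
grip_force: 1.3
```

Request:
step_arm(
  commands=[
    [0.1,0,0,0,0,0,0],
    [0.2,0,0,0,0,0,0],
    [0.28,0,0,0,0,0,0],
    [0.35,0,0,0,0,0,0],
    [0.35,0,0,0,0,0,0],
  ],
)

```text
time: 9.93
position: [626.9, -32.7, 139.2]
tcp_rot: [0.0, 1.0, 0.008, -0.002]
ft_force: [-9.1, 0.2, 4.9]
width: 0.1
grip_force: 4.7
```

Request:
step_arm(
  commands=[
    [0.05,0,0,0,0,0,0],
    [0.1,0,0,0,0,0,0],
    [0.1,0,0,0,0,0,0],
    [0.1,0,0,0,0,0,0],
    [0.1,0,0,0,0,0,0],
  ],
)

```text
time: 10.35
position: [627.0, -32.7, 139.2]
tcp_rot: [0.0, 1.0, 0.008, -0.006]
ft_force: [-20.1, -0.6, 13.3]
width: 0.1
grip_force: 10.3
```

On the stop: the force rises to 20 N and the fingers go no further. I'll back off and check.

Request:
step_arm(
  commands=[
    [-0.3,0,0,0,0,0,0],
    [-0.7,0,0,0,0,0,0],
    [-1.3,0,0,0,0,0,0],
    [-2.0,0,0,0,0,0,0],
    [-2.8,0,0,0,0,0,0],
  ],
)

```text
time: 10.77
position: [522.4, -34.9, 140.0]
tcp_rot: [0.0, 1.0, 0.009, 0.002]
ft_force: [0.3, -0.5, 0.6]
width: 0.5
grip_force: 0.0
```

Request:
step_arm(
  commands=[
    [-0.8,0,-0.5,0,0,0,0],
    [-1.6,0,-1.0,0,0,0,0],
    [-2.4,0,-1.5,0,0,0,0],
    [-2.4,0,-1.5,0,0,0,0],
    [-2.4,0,-1.5,0,0,0,0],
  ],
)

```text
time: 11.18
position: [426.2, -36.6, 201.4]
tcp_rot: [0.001, 1.0, 0.008, 0.003]
ft_force: [1.6, 0.7, 0.7]
width: -0.1
grip_force: 0.0
```

```bash
python3 - <<'E'
from h import *
a=cam('top')[0][130:300,200:470,::-1]
cv2.imwrite('pics/4.png',cv2.resize(a,None,fx=2.96,fy=2.96,interpolation=2))
s=telemetry.observe();print(s['position'],s['ft_force'],np.abs(s['qvel']).max())
E
```

```text
[426.81044926 -36.63279563 200.56226493] [-1.01641122 -0.19997676 -0.0261332 ] 0.047363577616998574
```

View pics/4.png

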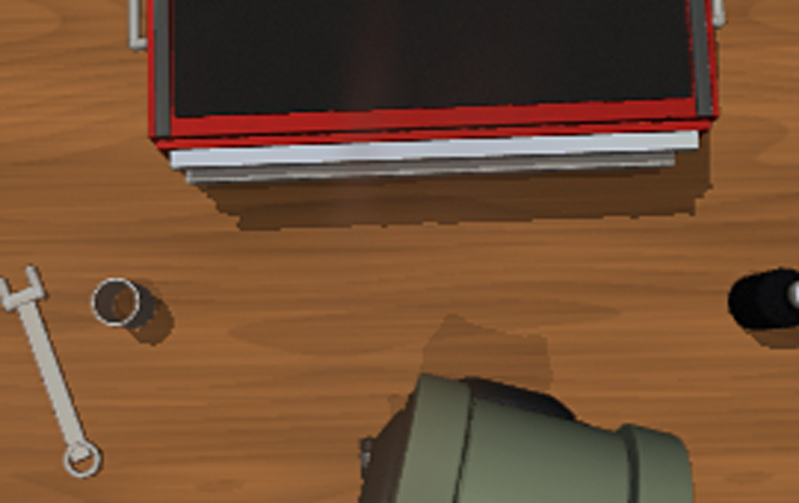

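The drawer is shut: its pull lies at crop rows 140–165, flush along the chest front and in line with the lower drawer's pull. The oil, spanner and shell have not moved, and the arm is clear.

```bash
python3 -c "
from h import *
print(job.close_job())"
```

```text
the job is handed in; nothing more can be done
None
```

I pointed straight down at the tally and held still there for over 2 s, then pushed the drawer onto its stop without slamming it; nothing on the bench moved, and the job is handed in (no verdict was returned).

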